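# Stack two cases on the viewing turntable and index it a quarter turn

## Robot

A 6-joint arm with a two-finger parallel gripper is mounted at the origin on the work surface. World frame = base frame: x ahead of the robot, y to its left, z up, the work surface at z = 0. Lengths are in m, angles in rad, forces in N, time in s.
With the tool pointing down it reaches from about 0.325 to 0.775 m from the base axis. Payload 9.3 kg.
Tool frame: the origin (TCP) lies at the very end of the fingers, on their centre line; the grasp point (between the pads) lies 19 mm behind it; z points along the fingers, y is the direction in which the jaws open and shut (so a half turn about z gives the same grasp; the last joint's range is limited). The gripper opens to 85 mm and grips with 20 to 120 N. Pads are 22 mm wide; open, the fingers measure 114 mm over their backs; the gripper's body (76 mm by 85 mm) begins 54 mm behind the grasp point. The pads swing forward as they close: fully open they stand 13 mm farther back than shut.
Start: joints at [-1.406, 0.259, 0.021, 1.334, 0, 1.418], TCP at [0.172, -0.522, 0.205] pointing down, gripper open.
Joint ranges: [-3.04, 3.04], [-0.91, 1.82], [-1.04, 1.36], [-1.92, 1.95], [-1.52, 1.45], [-3.14, 3.14]. Speed limits (rad/s): [2.22, 2.22, 2.79, 3.14, 3.14, 3.14].

## Interface

Orientations are given as a unit quaternion [w, x, y, z].
In Python, from cell import env gives the robot as it stands.
- The arm moves only by the tool carry_out, never from a script. Its argument "rows" is a list of rows, each a list of 5 numbers: the shift along the tool's x, y, z in mm, then the turn about the tool's z in degrees, then the closure, from 0 (fully open) to 1 (shut). In form: [[tx, ty, tz, turn, grip], ...]. A call has 1 to 10 rows; each row shifts and turns the commanded pose from where the row before left it, along the tool's axes as they then stand; what a row does not reach is not made up. A row lasts 1/8 s, in which the tool goes at most 62.5 mm and 10.7 degrees, less where a joint would pass 70% of its speed; a pose out of reach is approached as far as the arm can. A call is refused whole if a number of a shift passes 62.5 or a number of a turn 10.7, either way. A call with a gripper value outside its range is refused whole. The fingers move at their own pace and stop on an object; "force" is the grip in N (left out, the last holds). Time passes only in rows, so rows that do not move let the fingers close. It gives the time, the measured TCP pose, the force and the opening at its end, in the units of the state.
- env.get_state(): the state, without advancing time (a new reading comes with each control period).
- env.camera(name): name is "side" or "top" or "wrist"; returns a dict with "image" (480x640x3 uint8, red, green, blue), "vertical_fov" (degrees; the focal length in pixels is half the picture's height over the tangent of half this angle, whatever the lens; pixels are square), "cx", "cy" (the principal point, pixels), "rvec" (rotation vector, rad) and "tvec" (3), from world to camera coordinates, as OpenCV has them. Camera axes: x right, y down, z forward; pixel columns grow to the right and rows downward; lengths in m; the calibration is good to about 2 mm. A picture is of the moment at which its call begins. There is no depth.
- env.finish_job(): hands the job in, once; it reports no verdict.
The state is a dict: "t": time; "qpos": joint angles; "joint_vel": joint speeds; "tau": joint torques, N m; "position": TCP position; "tcp_rot": TCP orientation; "contact_force": force on the tool from outside, world axes, zero at the start; "wrist_torque": the same for the moment, N m; "finger_gap": finger opening in m.
Only numpy, scipy, OpenCV 4.12 (cv2) and the standard library are available. Lean on these libraries where they do the work, as an engineer would, in place of code of your own. Each camera call takes 0.05 s, during which the arm holds its last target.

## Task

Get the two hard cases ready for inspection: gently lay the larger one flat on the black mat of the turntable, centred and lengthwise along the mat, then gently set the smaller one centred on top of it, pointing the same way so that nothing overhangs. Then turn the turntable, which has an upright handle, a quarter turn clockwise (seen from above), two clicks, so that it rests in that detent with the stack still neat, and let go. Leave the other things on the table where they are.

Things in the scene. Friction and masses are not known exactly. Their poses are not given: they have to be found in the camera images.
- turntable (a joint): Turntable angle, rad: 0 at the start (in a detent), growing clockwise seen from above. Detents every 0.785 (45 degrees), so a quarter turn is 1.571, the second detent. Stops at -0.9 and 2.4. A detent holds against up to 0.35 N m (about 3 N at the handle); let go within about 0.3 rad of a detent, the table is pulled into it and rests there.
- pad (a point): Centre of the top face of the black rubber mat on the turntable, on the turntable's axis, 48 mm above the work surface. Its axes turn with the table: x along the mat's long side, y across it, z up. The mat is 190 mm (x) by 106 mm (y), 4 mm thick, on an aluminium disc of 300 mm diameter whose top is 44 mm above the work surface.
- station: Fixed grey round base under the turntable, 330 mm diameter, 26 mm high, with eight black rim marks, one per detent; origin under its centre. A dark viewing head stands on a bar fixed to it: lens axis 125 mm high, lens 237 mm from the turntable's axis and facing it, post 202 mm high. At the start it stands straight along the mat's +x.
- handle (a point): Grip point on the turntable's upright black handle, a vertical round bar of 24 mm diameter fixed to the disc 125 mm from the axis, at x 0, y -125 mm in the mat's axes. The point lies on the bar's axis, 74 mm above the work surface, 30 mm above the disc; the bar's top is 25 mm higher. The bar does not spin, but can slip round between the fingers.
- large_case_mid (a point): Centre (half-way up) of the larger hard case: grey box with aluminium edges and a black panel on its flat top, 150 mm long (x), 66 mm wide (y), 50 mm high (z), about 0.45 kg, loose. Lies flat on the table at the start.
- small_case_mid (a point): Centre (half-way up) of the smaller hard case, of the same make: 100 mm long (x), 46 mm wide (y), 40 mm high (z), about 0.25 kg, loose. Lies flat on the table at the start, on the other side of the turntable from the larger case.
- large_case: The larger case as a body; origin at the centre of its underside.
- small_case: The smaller case as a body; origin at the centre of its underside.
- lens: Bystander: black lens barrel standing upright, 68 mm diameter, 80 mm high; origin under its centre.
- mug: Bystander: white mug, 80 mm diameter, 90 mm high; origin under its centre.
- brush: Bystander: dusting brush, 170 mm long, lying flat; origin under it.
- jar: Bystander: glass jar with a black cap, 60 mm diameter, 80 mm high; origin under its centre.
- eyepiece: Bystander: black eyepiece standing on the table between robot and turntable, 50 mm diameter, 28 mm high; origin under its centre.
- clamp: Bystander: dark steel clamp with a black wing screw, 110 mm long, 56 mm high; origin under its centre.
Things that resemble listed ones, but are neither listed nor needed, are in the scene too. Leave any green look-alike of the small_case alone.

How it is judged:
By the outcome, as a careful person would: the job done as asked, in the order asked, and still so for the second after the job is handed in, with the robot touching nothing.
It also fails if it takes over 70 s, if anything falls off the work surface, if the arm or the gripper's body presses on something with over 40 N, if the wrist force passes 120 N, or if a joint passes its speed limit or range.

## Working session

There is one attempt and no reset: what is moved stays moved. The work goes in short steps, Python scripts to look and compute and a tool call to move; the robot and the scene stay as the last step left them, time stands still between calls to the robot, and variables do not carry over. Pictures are saved under pics/ and viewed, and the job is handed in when it is done.

Besides the shell and the picture viewer there is one more tool, called after "Call:" as name([rows], argument=value, ...), one row to a line, values as JSON. carry_out: Moves the arm, as the interface text tells. Its arguments: {"type":"object","properties":{"rows":{"type":"array","items":{"type":"array","items":{"type":"number"}}},"force":{"type":"number"}},"required":["rows"]}

```bash
mkdir -p pics; ls; cat > h.py <<'E'
import numpy as np, cv2
from cell import env
def cam(n):
    c=env.camera(n); im=c["image"]; H=im.shape[0]
    f=H/2/np.tan(np.radians(c["vertical_fov"])/2)
    K=np.array([[f,0,c["cx"]],[0,f,c["cy"]],[0,0,1.]])
    R,_=cv2.Rodrigues(np.array(c["rvec"],float)); t=np.array(c["tvec"],float).ravel()
    return im,K,R,t
def ray(K,R,t,uv,z):
    d=R.T@np.linalg.inv(K)@np.array([uv[0],uv[1],1.]); o=-R.T@t
    return o+d*(z-o[2])/d[2]
def proj(K,R,t,p):
    q=K@(R@np.array(p,float)+t); return q[:2]/q[2]
def save(n,im,s=1):
    cv2.imwrite(f"pics/{n}.png",cv2.resize(im[:,:,::-1],None,fx=s,fy=s,interpolation=cv2.INTER_CUBIC))
E
python3 - <<'E'
from h import *
print(env.get_state())
for n in ["side","top","wrist"]:
    im,K,R,t=cam(n); save(n+"0",im); print(n,K[0,0],K[:2,2],-R.T@t, R[2])
E
```

```text
pics
{'t': 0.0, 'qpos': array([-1.40562172e+00,  2.59182838e-01,  2.07483107e-02,  1.33370094e+00,
       -1.61182460e-05,  1.41818094e+00]), 'joint_vel': array([ 2.75438499e-04,  2.31679422e-05, -1.43026384e-03,  9.71820035e-04,
       -7.92259692e-04,  7.92435092e-04]), 'tau': array([-2.95774051e-03, -5.55627823e+01,  3.44539726e+01,  1.35589385e-02,
       -1.93182514e-04,  1.18294179e-05]), 'position': array([ 0.17178609, -0.52214339,  0.20426598]), 'tcp_rot': array([-6.69506945e-04,  9.87402505e-01,  1.58227191e-01, -1.22635758e-05]), 'contact_force': array([ 0.15166457, -0.0650483 , -0.03256023]), 'wrist_torque': array([ 0.05380771, -0.01638266,  0.02178862]), 'finger_gap': 0.0853591376695222}
side 620.7038474187999 [314.16361554 238.54608277] [-0.31557092  0.94553808  1.00346492] [ 0.52671614 -0.5992175  -0.60291666]
top 513.6005040626949 [316.23075374 241.14571663] [ 0.3089992  -0.02525578  1.38620304] [ 0.13979958  0.02362487 -0.98989795]
wrist 408.2636497980841 [313.18315864 239.70465891] [ 0.24679761 -0.49741329  0.37309699] [-0.2937694  -0.09510076 -0.95113374]
```

View pics/top0.png

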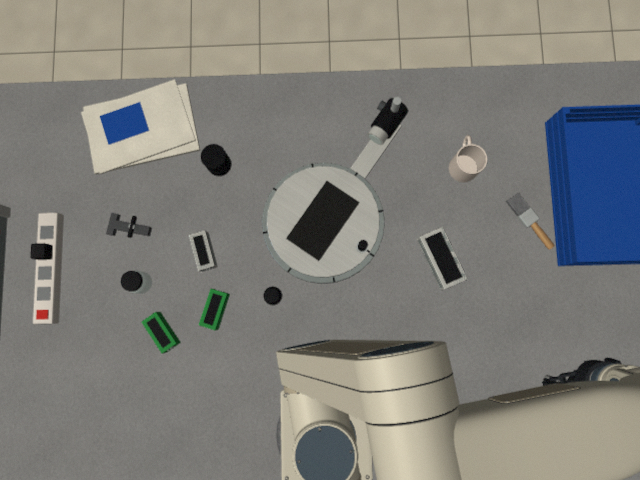

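View pics/side0.png

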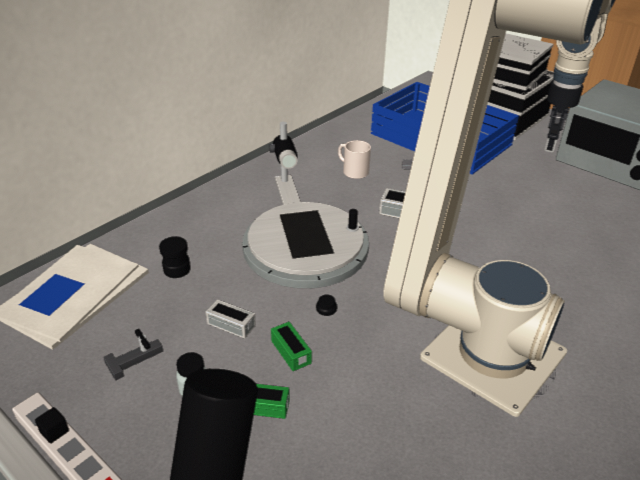

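View pics/wrist0.png

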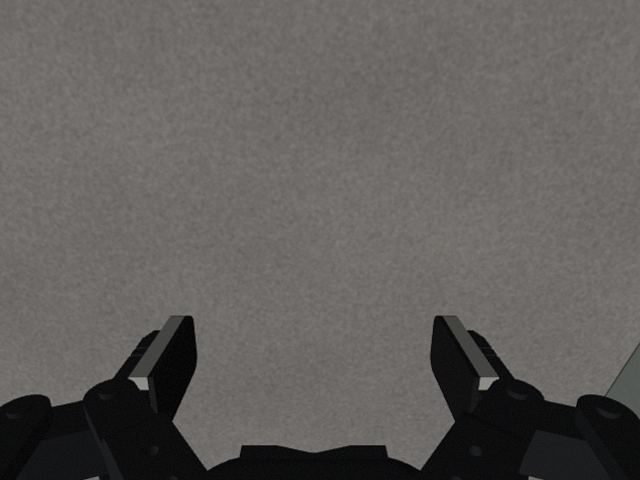

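The top view shows the turntable at (325,222), its black mat, and its handle at (362,245). The large grey case is at (442,258). There are three small-case candidates: grey at (202,251), green at (214,309) and green at (160,332). The grey one fits, since it is the same make as the large case and the green ones are look-alikes. I'll measure it and confirm it in a crop.

```bash
cat >> h.py <<'E'
def rect_of(mask,K,R,t,z,near):
    cs,_=cv2.findContours(mask.astype(np.uint8),cv2.RETR_EXTERNAL,cv2.CHAIN_APPROX_NONE)
    best=min([c for c in cs if cv2.contourArea(c)>60],key=lambda c:np.hypot(*(c[:,0].mean(0)-near)))
    P=np.array([ray(K,R,t,p,z)[:2] for p in best[:,0]])
    (c,s,a)=cv2.minAreaRect((P*1000).astype(np.float32))
    if s[0]<s[1]: a+=90; s=s[::-1]
    return np.array(c),np.array(s),(a+90)%180-90,best
E
python3 - <<'E'
from h import *
im,K,R,t=cam("top")
g=im.max(2); sat=g.astype(int)-im.min(2)
print("bg",im[300,480],im[258,442],im[250,202],im[250,425])
dark=g<50
for n,z,near in [("mat",.048,(322,220)),("Lpanel",.05,(442,258)),("Spanel",.04,(202,251)),("handle",.099,(362,245))]:
    m=dark.copy()
    c,s,a,b=rect_of(m,K,R,t,z,near); print(n,c.round(1),s.round(1),round(a,1))
br=(g>130)&(sat<40)
for n,z,near in [("L",.05,(442,258)),("S",.04,(202,251))]:
    c,s,a,b=rect_of(br,K,R,t,z,near); print(n,c.round(1),s.round(1),round(a,1))
save("crop1",np.hstack([im[210:350,130:260],im[210:350,390:520]]),3)
# markers and others
for n,p,z in [("lens",(214,155),.08),("mug",(470,155),.09),("eye",(272,295),.028),("jar",(131,281),.08),("greenA",(214,309),.04),("greenB",(160,332),.04),("head",(392,112),.2),("clamp",(128,225),.03),("brush",(530,215),.01)]:
    print(n,ray(K,R,t,p,z).round(3))
E
```

```text
bg [119 117 116] [25 22 26] [26 28 27] [120 122 115]
mat [554.4 -11.2] [186.5 102.3] -35.9
Lpanel [ 446.4 -322.3] [126.4  42.8] 22.0
Spanel [484.7 314.4] [75.6 22.5] 15.1
handle [545.  -11.7] [179.4  98.4] -35.9
L [ 446.3 -320.6] [152.1  67.8] 22.4
S [483.6 315.1] [103.8  47.7] 15.0
lens [0.731 0.271 0.08 ]
mug [ 0.706 -0.398  0.09 ]
eye [0.361 0.127 0.028]
jar [0.404 0.484 0.08 ]
greenA [0.328 0.278 0.04 ]
greenB [0.272 0.42  0.04 ]
head [ 0.785 -0.187  0.2  ]
clamp [0.559 0.516 0.03 ]
brush [ 0.558 -0.57   0.01 ]
```

View pics/crop1.png

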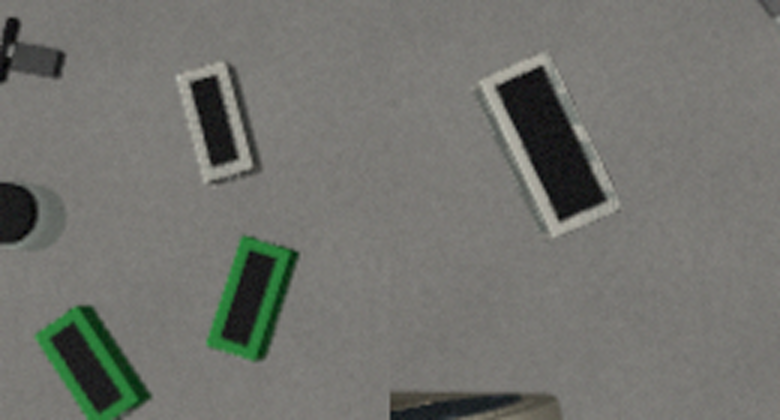

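The crop confirms it. The right panel is the large grey case, and the left panel shows one grey small case and two green look-alikes. Measured sizes match those given: 152x68, 104x48, and the mat at 186x102. The jaw plan is yaw -157.8° for the large case pick and 144° for the place, which keeps joint 6 in range. I'll turn the tool first.

Call:
carry_out([
  [0,0,0,-10.2,0],
  [0,0,0,-10.2,0],
  [0,0,0,-10.2,0],
  [0,0,0,-10.2,0],
  [0,0,0,-10.2,0],
  [0,0,0,-10.2,0],
  [0,0,0,-10.2,0],
  [0,0,0,-10.2,0],
  [0,0,0,-10.2,0],
  [0,0,0,-10.2,0],
], force=40)

```text
t: 1.45
position: [0.1718, -0.5223, 0.2047]
tcp_rot: [-0.0, 0.496, 0.868, 0.0]
contact_force: [-0.2, 0.6, 0.2]
finger_gap: 0.0852
```

Call:
carry_out([
  [0,0,0,-10.2,0],
  [0,0,0,-10.2,0],
  [0,0,0,-10.2,0],
  [0,0,0,-10.2,0],
  [0,0,0,-10.2,0],
  [0,0,0,-10.2,0],
  [0,0,0,-10.2,0],
  [0,0,0,-10.2,0],
  [0,0,0,0,0],
])

```text
t: 2.58
position: [0.1718, -0.5224, 0.2047]
tcp_rot: [0.0, -0.189, 0.982, 0.0]
contact_force: [-0.5, 0.2, -0.6]
finger_gap: 0.0854
```

```bash
cat >> h.py <<'E'
from scipy.spatial.transform import Rotation as Ro
def st():
    s=env.get_state(); q=s["tcp_rot"]; M=Ro.from_quat([q[1],q[2],q[3],q[0]]).as_matrix()
    return s,np.array(s["position"])*1000,M,np.degrees(np.arctan2(M[1,0],M[0,0]))
def go(x,y,z,th=None):
    s,p,M,a=st()
    d=M.T@(np.array([x,y,z])-p)
    print("t",round(s["t"],2),"pos",p.round(1),"th",round(a,2),"tilt",np.round(M[:,2],3),"shift",d.round(1),"gap",round(s["finger_gap"],4),"F",np.round(s["contact_force"],1),"q6",round(s["qpos"][5],2))
    if th is not None: print("turn",round((a-th+180)%360-180,2))
    return d
E
python3 - <<'E'
from h import *
go(446.3,-321.5,120,-157.8)
E
```

```text
t 2.58 pos [ 171.8 -522.4  204.7] th -158.27 tilt [-0.  0. -1.] shift [-329.3   84.9   84.8] gap 0.0854 F [-0.5  0.2 -0.6] q6 -1.78
turn -0.47
```

Call:
carry_out([
  [-41.2,10.6,10.6,0,0],
  [-41.2,10.6,10.6,0,0],
  [-41.2,10.6,10.6,0,0],
  [-41.2,10.6,10.6,0,0],
  [-41.2,10.6,10.6,0,0],
  [-41.2,10.6,10.6,0,0],
  [-41.2,10.6,10.6,0,0],
  [-41.2,10.6,10.6,-0.5,0],
  [0,0,0,0,0],
  [0,0,0,0,0],
])

```text
t: 3.82
position: [0.4462, -0.3213, 0.1201]
tcp_rot: [-0.0, -0.192, 0.981, 0.0]
contact_force: [0.4, 0.3, 1.1]
finger_gap: 0.0852
```

```bash
python3 - <<'E'
from h import *
go(446.3,-321.5,10,-157.8)
im,K,R,t=cam("wrist"); save("w1",im)
E
```

```text
t 3.83 pos [ 446.2 -321.3  120.1] th -157.81 tilt [-0. -0. -1.] shift [ -0.   -0.2 110.1] gap 0.0852 F [0.4 0.3 1.1] q6 -1.16
turn -0.01
```

View pics/w1.png

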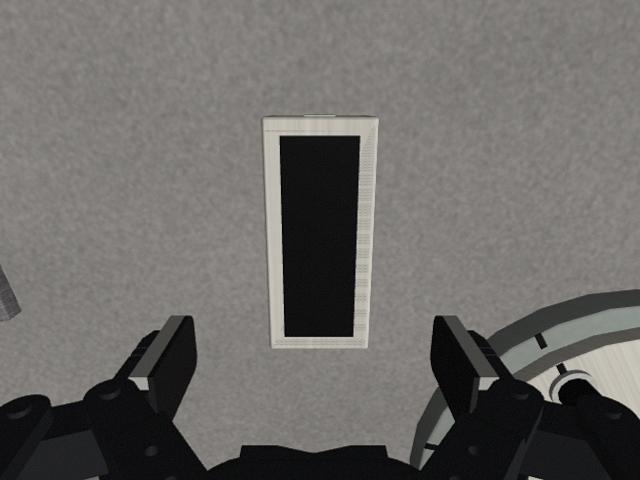

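The wrist view shows the large case at columns 262–378, roughly centred between the fingers. I'll measure it from this view as a second reading.

```bash
python3 - <<'E'
from h import *
im,K,R,t=cam("wrist"); g=im.max(2)
m=g<50; m[345:]=0
c,s,a,b=rect_of(m,K,R,t,.05,(320,235)); print(c,s,a)
m=g>150; m[355:]=0
c,s,a,b=rect_of(m,K,R,t,.05,(320,235)); print(c,s,a)
E
```

```text
[ 445.57080078 -317.44848633] [128.93902588  45.366642  ] 22.203222274780273
[ 444.80444336 -317.1005249 ] [148.50741577  65.00779724] 22.203022003173828
```

```bash
python3 - <<'E'
from h import *
im,K,R,t=cam("wrist"); s,p,M,a=st()
for d in (0,-19,-40): print(proj(K,R,t,(p+M[:,2]*d)/1000))
d=M.T@(np.array([445.2,-317.3,50])-p); print(d)
d=M.T@(np.array([446.3,-321.5,50])-p); print(d)
g=im.max(2); print([np.where(g[330]<60)[0][[0,-1]]], [ (k) for k in np.where(np.diff((g[340]<75).astype(int)))[0]])
E
```

```text
[312.23937291 291.18429312]
[312.15571085 311.10158201]
[312.03928922 338.81788799]
[-1.21565935  4.66547781 70.40466305]
[-0.64977224  0.36085623 70.40684834]
[array([155, 543])] [np.int64(140), np.int64(195), np.int64(431), np.int64(526), np.int64(536), np.int64(544)]
```

Call:
carry_out([
  [-1,3.5,20,0,0],
  [0,0,25,0,0],
  [0,0,25,0,0],
  [0,0,20,0,0],
  [0,0,15,0,0],
  [0,0,5,0,0],
  [0,0,0,0,0.3],
  [0,0,0,0,0.3],
  [0,0,0,0,1],
  [0,0,0,0,1],
])

```text
t: 5.22
position: [0.446, -0.3178, 0.0109]
tcp_rot: [0.0, -0.193, 0.981, -0.0]
contact_force: [-2.5, 1.7, 7.0]
finger_gap: 0.0644
```

Call:
carry_out([
  [0,0,0,0,1],
  [0,0,0,0,1],
  [0,0,0,0,1],
  [0,0,0,0,1],
  [0,0,0,0,1],
])

```text
t: 5.85
position: [0.446, -0.3178, 0.0109]
tcp_rot: [0.0, -0.193, 0.981, -0.0]
contact_force: [-3.7, 1.4, 7.5]
finger_gap: 0.0645
```

```bash
python3 - <<'E'
from h import *
go(446.3,-321.5,10,-157.8)
im,K,R,t=cam("wrist"); save("w2",im)
E
```

```text
t 5.85 pos [ 446.  -317.8   10.9] th -157.7 tilt [ 0.    -0.001 -1.   ] shift [ 1.1 -3.5  0.9] gap 0.0645 F [-3.7  1.4  7.5] q6 -1.16
turn 0.1
```

View pics/w2.png

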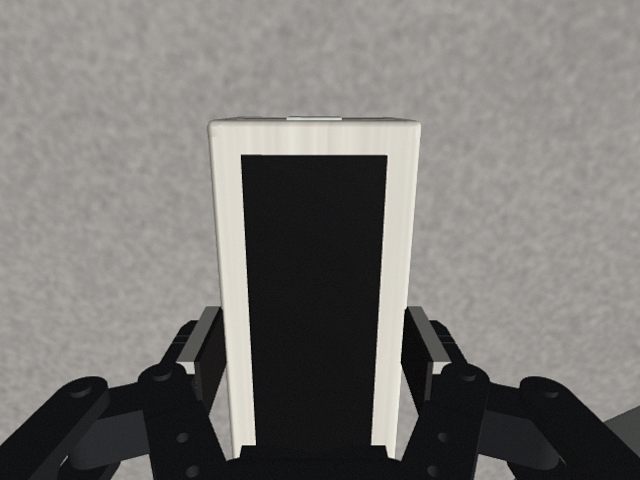

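```bash
python3 - <<'E'
from h import *
im,K,R,t=cam("wrist"); s,p,M,a=st()
for uv in [(213,123),(317,123),(416,123),(241,155),(387,155)]:
    print(uv,(M.T@(ray(K,R,t,uv,.05)*1000-p)).round(1))
E
```

```text
(213, 123) [ 74.7 -30.3 -39.1]
(317, 123) [ 74.7   1.5 -39.1]
(416, 123) [ 74.7  31.8 -39.2]
(241, 155) [ 65.1 -22.2 -39.1]
(387, 155) [ 65.1  23.4 -39.1]
```

Call:
carry_out([
  [0,0,-4,0,1],
  [0,0,-16,0,1],
  [0,0,-30,0,1],
  [0,0,-40,0,1],
  [0,0,-40,0,1],
  [0,0,-35,0,1],
  [0,0,-25,0,1],
  [0,0,0,0,1],
])

```text
t: 6.95
position: [0.4466, -0.3181, 0.2014]
tcp_rot: [0.001, -0.194, 0.981, -0.001]
contact_force: [-0.5, 0.2, -6.7]
finger_gap: 0.0644
```

```bash
python3 - <<'E'
from h import *
go(554.4,-11.2,200,144.1)
E
```

```text
t 6.95 pos [ 446.6 -318.1  201.4] th -157.68 tilt [ 0.002 -0.002 -1.   ] shift [-216.3  243.     1. ] gap 0.0644 F [-0.5  0.2 -6.7] q6 -1.16
turn 58.22
```

Call:
carry_out([
  [-12,13,0,0,1],
  [-24,27,0,0,1],
  [-30,34,0,0,1],
  [-30,34,0,0,1],
  [-30,34,0,0,1],
  [-30,34,0,0,1],
  [-30,34,0,0,1],
  [-20,22,0,0,1],
  [-10,11,0,0,1],
  [0,0,0,0,1],
])

```text
t: 8.2
position: [0.5532, -0.0098, 0.199]
tcp_rot: [-0.001, -0.194, 0.981, 0.0]
contact_force: [-0.2, -0.3, -6.5]
finger_gap: 0.0641
```

Call:
carry_out([
  [0,0,0,5,1],
  [0,0,0,9,1],
  [0,0,0,10,1],
  [0,0,0,10,1],
  [0,0,0,10,1],
  [0,0,0,9,1],
  [0,0,0,5.2,1],
  [0,0,0,0,1],
  [0,0,0,0,1],
])

```text
t: 9.32
position: [0.5533, -0.0114, 0.1999]
tcp_rot: [-0.0, 0.308, 0.952, -0.0]
contact_force: [0.4, 0.1, -5.5]
finger_gap: 0.0646
```

```bash
python3 - <<'E'
from h import *
go(554.4,-11.2,60,144.1)
im,K,R,t=cam("wrist"); save("w3",im)
im,K,R,t=cam("top"); save("t3",im)
im,K,R,t=cam("side"); save("s3",im)
E
```

```text
t 9.32 pos [553.3 -11.4 199.9] th 144.18 tilt [-0. -0. -1.] shift [ -0.8   0.8 139.9] gap 0.0646 F [ 0.4  0.1 -5.5] q6 0.45
turn 0.08
```

View pics/w3.png

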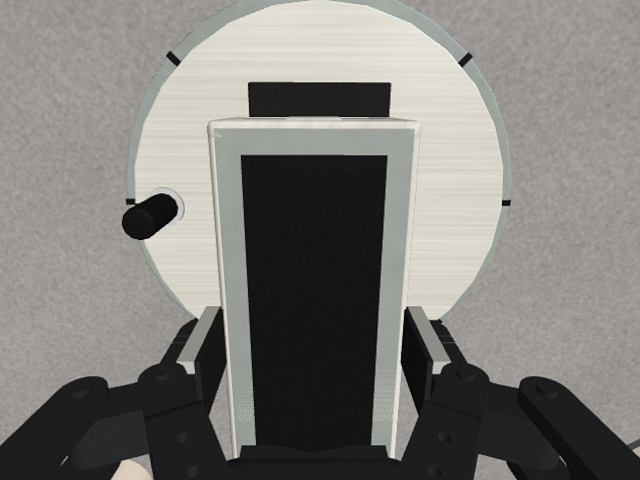

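View pics/s3.png

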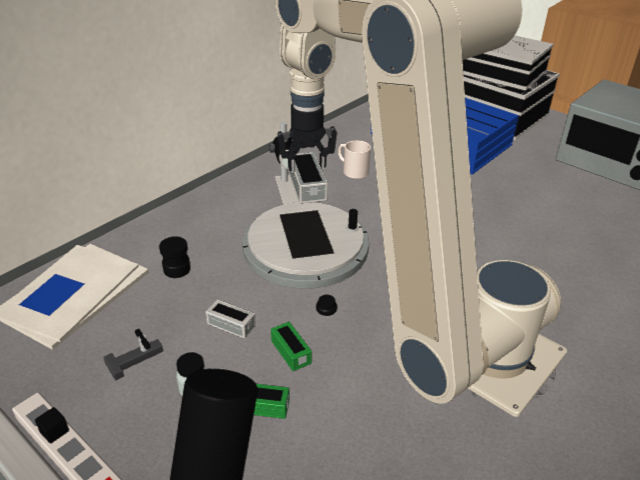

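The wrist view shows the mat's far edge at row 83, columns 248–391, beyond the case's far edge at row 122. I'll work out where the mat is in the tool frame, and check it from the side view too.

```bash
python3 - <<'E'
from h import *
im,K,R,t=cam("wrist"); s,p,M,a=st()
g=im.max(2)
for c in (260,300,340,380):
    col=g[60:125,c].astype(int); print(c,60+np.argmax(col<90), end=' ')
    print((M.T@(ray(K,R,t,(c,60+np.argmax(col<90)-.5),.048)*1000-p)).round(1))
for r in (90,105):
    w=np.where(g[r,230:410]<90)[0]+230; print(r,w[0],w[-1])
    for u in (w[0]-.5,w[-1]+.5): print((M.T@(ray(K,R,t,(u,r),.048)*1000-p)).round(1))
for uv in [(213,123),(416,123)]: print(uv,(M.T@(ray(K,R,t,uv,p[2]/1000+.0391)*1000-p)).round(1))
im,K,R,t=cam("side"); m=(im.max(2)<60)
c,sz,a,b=rect_of(m,K,R,t,.048,(306,234)); print("side mat",c,sz,a)
# disc centre from wrist: rim ellipse points, left/right
E
```

```text
260 82 [ 97.5 -39.1 152. ]
300 83 [ 96.9  -9.7 152. ]
340 83 [ 96.9  19.7 152. ]
380 83 [ 96.9  49.  152. ]
90 248 389
[ 91.7 -48.5 152. ]
[ 91.7  56.3 152. ]
105 248 388
[ 81.2 -49.  152. ]
[ 81.2  56.2 152. ]
(213, 123) [ 74.9 -30.6 -39.1]
(416, 123) [ 74.9  31.4 -39.1]
side mat [552.41741943  -6.6175766 ] [188.2086792  102.12635803] -35.96228790283203
```

Wrist and side views agree on a mat centre near (553.5, -7), while the top camera reads about 4 mm low in y, as it did at the pick. I'll shift by tool x +2, y +3.4 and lower slowly.

Call:
carry_out([
  [2,3.4,10,0.1,1],
  [0,0,25,0,1],
  [0,0,30,0,1],
  [0,0,30,0,1],
  [0,0,20,0,1],
  [0,0,10,0,1],
  [0,0,5,0,1],
  [0,0,3,0,1],
  [0,0,0,0,1],
])

```text
t: 10.7
position: [0.5542, -0.0069, 0.0675]
tcp_rot: [0.0, 0.309, 0.951, 0.0]
contact_force: [-0.3, -1.1, -6.2]
finger_gap: 0.0643
```

```bash
python3 - <<'E'
from h import *
go(553.5,-7.3,59,144.1)
im,K,R,t=cam("wrist"); save("w4",im)
E
```

```text
t 10.7 pos [554.2  -6.9  67.5] th 144.01 tilt [ 0.001 -0.    -1.   ] shift [ 0.3 -0.7  8.5] gap 0.0643 F [-0.3 -1.1 -6.2] q6 0.46
turn -0.09
```

View pics/w4.png

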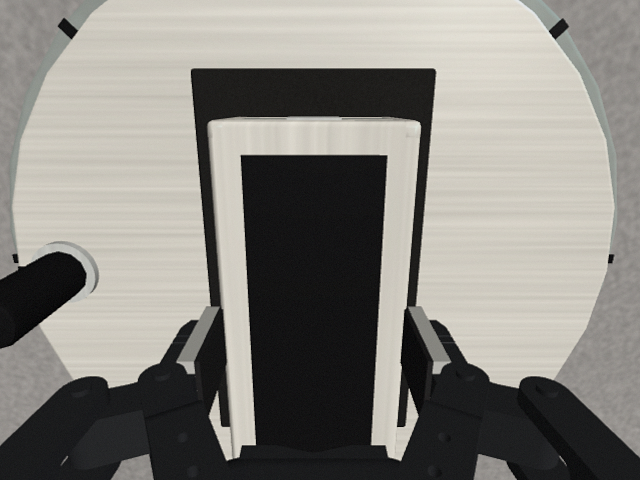

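```bash
python3 - <<'E'
from h import *
im,K,R,t=cam("wrist"); s,p,M,a=st()
for uv in [(191,69),(435.5,69),(198,150),(429.5,150)]: print(uv,(M.T@(ray(K,R,t,uv,.048)*1000-p)).round(1))
for uv in [(209,122),(420,122)]: print(uv,(M.T@(ray(K,R,t,uv,p[2]/1000+.039)*1000-p)).round(1))
E
```

```text
(191, 69) [ 95.1 -52.1  19.5]
(435.5, 69) [95.1 52.3 19.5]
(198, 150) [ 61.2 -52.1  19.5]
(429.5, 150) [61.1 52.7 19.6]
(209, 122) [ 75.3 -31.8 -39.1]
(420, 122) [ 75.3  32.7 -39. ]
```

The case is now centred over the mat to within about 0.5 mm. I'll lower the last 8 mm in small steps.

Call:
carry_out([
  [0,0,3,0,1],
  [0,0,2,0,1],
  [0,0,1.5,0,1],
  [0,0,0.7,0,1],
  [0,0,0,0,1],
])

```text
t: 11.42
position: [0.5539, -0.0069, 0.0598]
tcp_rot: [-0.0, 0.309, 0.951, -0.0]
contact_force: [-0.4, -0.1, -6.0]
finger_gap: 0.0646
```

Call:
carry_out([
  [0,0,0.5,0,1],
  [0,0,0.5,0,1],
  [0,0,0,0,1],
])

```text
t: 11.8
position: [0.554, -0.007, 0.059]
tcp_rot: [0.0, 0.309, 0.951, 0.0]
contact_force: [-0.6, -0.1, -4.3]
finger_gap: 0.0644
```

Call:
carry_out([
  [0,0,0.5,0,1],
  [0,0,0,0,1],
])

```text
t: 12.05
position: [0.554, -0.0069, 0.0589]
tcp_rot: [0.0, 0.309, 0.951, 0.0]
contact_force: [-3.0, 0.1, 3.4]
finger_gap: 0.0644
```

Contact with the mat shows. Now I'll open slowly and go up.

Call:
carry_out([
  [0,0,0,0,0.2],
  [0,0,0,0,0.1],
  [0,0,0,0,0],
  [0,0,0,0,0],
  [0,0,0,0,0],
  [0,0,-10,0,0],
  [0,0,-30,0,0],
  [0,0,-50,0,0],
  [0,0,-50,0,0],
  [0,0,0,0,0],
])

```text
t: 13.3
position: [0.5557, -0.0072, 0.203]
tcp_rot: [0.004, 0.309, 0.951, 0.001]
contact_force: [0.7, 1.1, -0.2]
finger_gap: 0.0855
```

```bash
python3 - <<'E'
from h import *
go(483,318.5,200,-165)
im,K,R,t=cam("wrist"); save("w5",im)
im,K,R,t=cam("side"); save("s5",im[100:300,180:440],3)
g=im.max(2);sat=g.astype(int)-im.min(2)
im,K,R,t=cam("side")
# small case by side: bright top
g=im.max(2);m=(g<60)
c,sz,a,b=rect_of(m,K,R,t,.04,(235,312)); print("S side panel",c,sz,a)
E
```

```text
t 13.3 pos [555.7  -7.2 203. ] th 144.01 tilt [ 0.008 -0.001 -1.   ] shift [250.2 220.8   2.1] gap 0.0855 F [ 0.7  1.1 -0.2] q6 0.46
turn -50.99
S side panel [483.87442017 315.70925903] [76.74303436 24.06964302] 15.187021255493164
```

View pics/w5.png

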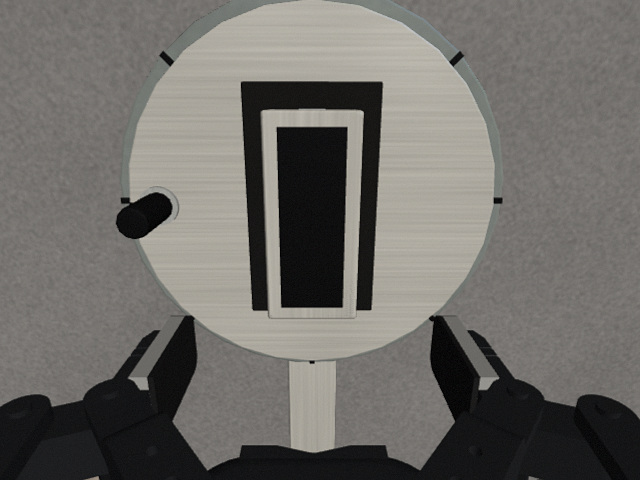

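The large case lies centred on the mat: mat at columns 241–383, case at 261–364. I'll put numbers on it, then move to the small case.

```bash
python3 - <<'E'
from h import *
im,K,R,t=cam("wrist"); go(483.5,317,180,-165); g=im.max(2)
m=(g<60);m[335:]=0
c,s,a,b=rect_of(m,K,R,t,.098,(312,217)); print("panel",c,s,a)
# mat: dark outer region hull
mm=(g<60).astype(np.uint8); mm[335:]=0; mm[:, :235]=0; mm[:,400:]=0; mm[:78]=0
pts=cv2.findNonZero(mm)[:,0]
P=np.array([ray(K,R,t,p,.048)[:2]*1000 for p in pts],np.float32); print("mat",cv2.minAreaRect(P))
E
```

```text
t 13.5 pos [553.4  -6.8 197.5] th 144.01 tilt [-0.002  0.    -1.   ] shift [246.8 221.   17.7] gap 0.085 F [ 0.5 -0.2 -0.3] q6 0.46
turn -50.99
panel [553.47753906  -6.57390213] [128.83149719  45.31832886] -36.0883903503418
mat ((553.3284912109375, -6.572380065917969), (104.6219253540039, 188.2212371826172), 53.97676467895508)
```

The case and mat centres agree to 0.2 mm, and the angle to 0.1°. On to the small case.

Call:
carry_out([
  [15,13,0,0,0],
  [30,27,0,0,0],
  [36,32,0,0,0],
  [36,32,0,0,0],
  [36,32,0,0,0],
  [36,32,0,0,0],
  [30,27,0,0,0],
  [18,16,0,0,0],
  [10,10,0,0,0],
  [0,0,0,0,0],
])

```text
t: 14.75
position: [0.4833, 0.3177, 0.1978]
tcp_rot: [-0.0, 0.308, 0.951, -0.0]
contact_force: [0.3, -0.2, -0.1]
finger_gap: 0.0856
```

Call:
carry_out([
  [0,0,10,-5,0],
  [0,0,15,-10,0],
  [0,0,20,-10,0],
  [0,0,15,-10,0],
  [0,0,10,-10,0],
  [0,0,5,-6,0],
  [0,0,0,0,0],
  [0,0,0,0,0],
])

```text
t: 15.75
position: [0.4842, 0.3165, 0.1236]
tcp_rot: [0.0, -0.129, 0.992, -0.0]
contact_force: [-0.4, 0.6, 0.5]
finger_gap: 0.0853
```

```bash
python3 - <<'E'
from h import *
im,K,R,t=cam("wrist"); save("w6",im); g=im.max(2)
m=(g<60);m[310:]=0
c,s,a,b=rect_of(m,K,R,t,.04,(312,217)); print("panel",c,s,a)
m=(g>140);m[315:]=0
c2,s,a,b=rect_of(m,K,R,t,.04,(312,217)); print("case",c2,s,a)
go(c[0],c[1],8,a-180)
E
```

```text
panel [483.94509888 318.20465088] [79.42494202 25.50226212] 15.032511711120605
case [483.13632202 318.63479614] [98.85510254 45.00795746] 14.985669136047363
t 15.8 pos [484.2 316.7 123.7] th -165.14 tilt [ 0.  0. -1.] shift [-1.000e-01  1.500e+00  1.157e+02] gap 0.0853 F [ 1.2 -0.1 -0.5] q6 0.17
turn -0.12
```

View pics/w6.png

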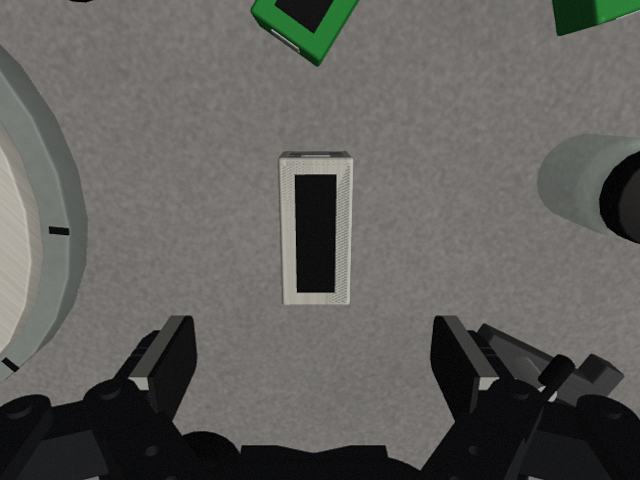

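The small grey case is centred at columns 280–352, with the green look-alikes well clear at the top. I'll descend and grasp.

Call:
carry_out([
  [0,1.6,15,0,0],
  [0,0,30,0,0],
  [0,0,30,0,0],
  [0,0,20,0,0],
  [0,0,13,0,0],
  [0,0,5,0,0.2],
  [0,0,2,0,0.3],
  [0,0,0,0,1],
  [0,0,0,0,1],
  [0,0,0,0,1],
])

```text
t: 17.05
position: [0.4839, 0.3187, 0.0092]
tcp_rot: [0.001, -0.131, 0.991, 0.0]
contact_force: [-1.2, -0.7, 5.8]
finger_gap: 0.0439
```

Call:
carry_out([
  [0,0,0,0,1],
  [0,0,0,0,1],
  [0,0,0,0,1],
  [0,0,0,0,1],
])

```text
t: 17.55
position: [0.4839, 0.3187, 0.0092]
tcp_rot: [0.001, -0.131, 0.991, 0.0]
contact_force: [-1.1, -1.1, 7.1]
finger_gap: 0.0434
```

```bash
python3 - <<'E'
from h import *
im,K,R,t=cam("wrist"); save("w7",im)
go(483.9,318.4,8,-165)
E
```

```text
t 17.6 pos [483.9 318.7   9.2] th -164.99 tilt [ 0.001  0.    -1.   ] shift [ 0.1 -0.3  1.2] gap 0.0435 F [-1.1 -2.1  6.8] q6 0.18
turn 0.01
```

View pics/w7.png

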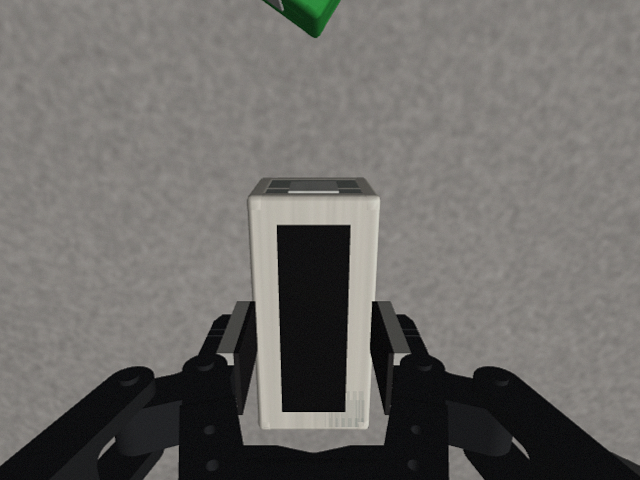

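```bash
python3 - <<'E'
from h import *
im,K,R,t=cam("wrist"); s,p,M,a=st(); g=im.max(2)
for uv in [(277,225),(350,225),(345,412),(282,412),(249,196),(379,196)]: print(uv,(M.T@(ray(K,R,t,uv,.04)*1000-p)).round(1))
E
```

```text
(277, 225) [ 40.  -12.4 -30.8]
(350, 225) [ 40.   13.3 -30.8]
(345, 412) [-40.   13.4 -30.7]
(282, 412) [-40.  -12.5 -30.7]
(249, 196) [ 50.4 -21.7 -30.9]
(379, 196) [ 50.4  22.9 -30.9]
```

Call:
carry_out([
  [0,0,-4,0,1],
  [0,0,-16,0,1],
  [0,0,-35,0,1],
  [0,0,-45,0,1],
  [0,0,-45,0,1],
  [0,0,-40,0,1],
  [0,0,-25,0,1],
  [0,0,-10,0,1],
  [0,0,0,0,1],
])

```text
t: 18.77
position: [0.4836, 0.3186, 0.2287]
tcp_rot: [0.0, -0.131, 0.991, 0.0]
contact_force: [-0.4, -0.3, -2.3]
finger_gap: 0.0434
```

```bash
python3 - <<'E'
from h import *
go(553.5,-6.6,230,144)
E
```

```text
t 18.77 pos [483.6 318.6 228.7] th -164.99 tilt [ 0.001  0.    -1.   ] shift [  16.7 -332.2   -1.4] gap 0.0434 F [-0.4 -0.3 -2.3] q6 0.18
turn 51.01
```

Call:
carry_out([
  [1,-15,0,0,1],
  [2,-35,0,0,1],
  [2,-48,0,0,1],
  [2,-48,0,0,1],
  [2,-48,0,0,1],
  [2,-48,0,0,1],
  [2,-45,0,0,1],
  [2,-30,0,0,1],
  [1.7,-15.2,0,0,1],
  [0,0,0,0,1],
])

```text
t: 20.02
position: [0.5531, -0.0074, 0.2277]
tcp_rot: [-0.001, -0.13, 0.992, 0.0]
contact_force: [0.1, 0.3, -2.1]
finger_gap: 0.0437
```

Call:
carry_out([
  [0,0,0,5,1],
  [0,0,0,10,1],
  [0,0,0,10,1],
  [0,0,0,10,1],
  [0,0,0,10,1],
  [0,0,0,6,1],
  [0,0,0,0,1],
  [0,0,0,0,1],
])

```text
t: 21.02
position: [0.5532, -0.0059, 0.2284]
tcp_rot: [-0.0, 0.307, 0.952, 0.0]
contact_force: [0.2, 0.2, -1.8]
finger_gap: 0.0438
```

```bash
python3 - <<'E'
from h import *
go(553.5,-6.6,107.2,143.95)
im,K,R,t=cam("wrist"); save("w8",im)
E
```

```text
t 21.02 pos [553.2  -5.9 228.4] th 144.2 tilt [-0.  0. -1.] shift [ -0.7  -0.4 121.2] gap 0.0438 F [ 0.2  0.2 -1.8] q6 0.46
turn 0.25
```

View pics/w8.png

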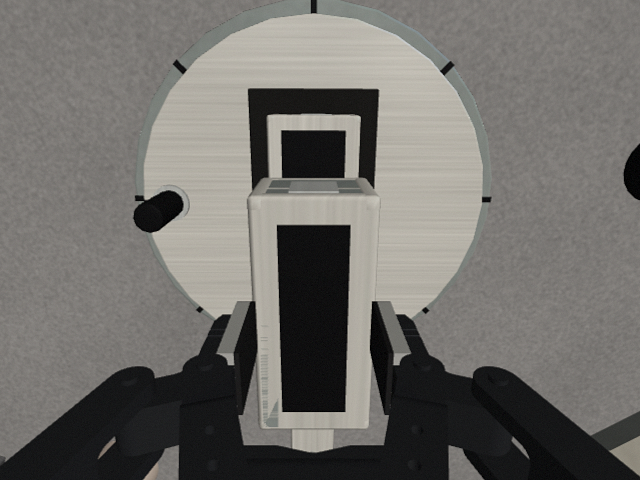

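Everything lines up: small case at columns 249–379, large case below at 267–360. I'll lower to about 10 mm above it and recheck.

Call:
carry_out([
  [-0.5,-0.3,10,0.2,1],
  [0,0,25,0,1],
  [0,0,30,0,1],
  [0,0,25,0,1],
  [0,0,12,0,1],
  [0,0,6,0,1],
  [0,0,3,0,1],
  [0,0,0,0,1],
])

```text
t: 22.08
position: [0.5539, -0.0072, 0.1178]
tcp_rot: [0.0, 0.311, 0.951, 0.0]
contact_force: [-0.1, -0.8, -1.7]
finger_gap: 0.0438
```

```bash
python3 - <<'E'
from h import *
im,K,R,t=cam("wrist"); save("w9",im)
s,p,M,a=st();go(553.5,-6.6,107.2,143.95)
g=im.max(2)
# large panel far edge + large top far edges
for r in range(100,150,6):
    d=np.diff(g[r].astype(int)); e=np.where(abs(d)>35)[0]; print(r,[int(x) for x in e if 150<x<480])
E
```

```text
t 22.12 pos [554.   -7.2 117.9] th 143.81 tilt [ 0.001 -0.    -1.   ] shift [ 0.7  0.2 10.7] gap 0.0439 F [-1.  -0.1 -1.4] q6 0.47
turn -0.14
100 [217, 218, 407, 408]
106 [218, 407, 408]
112 [218, 219, 406, 407]
118 [219, 239, 240, 386, 387, 406, 407]
124 [219, 239, 387, 405, 406]
130 [219, 220, 239, 240, 386, 387, 405, 406]
136 [220, 240, 386, 387, 405, 406]
142 [220, 221, 240, 241, 262, 363, 364, 386, 404, 405]
148 [221, 240, 241, 262, 263, 363, 364, 385, 386, 404, 405]
```

View pics/w9.png

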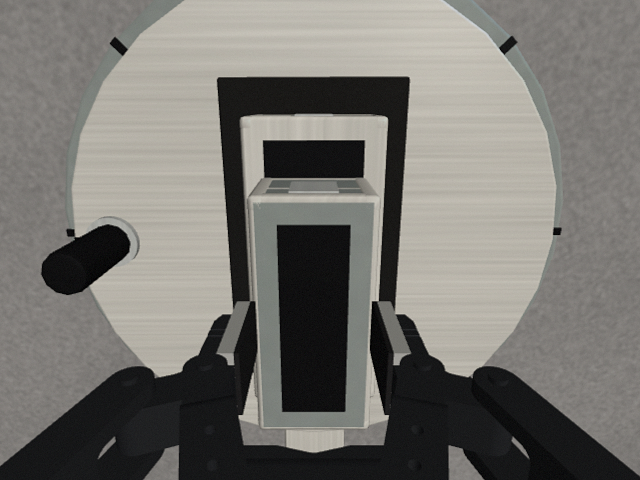

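```bash
python3 - <<'E'
from h import *
im,K,R,t=cam("wrist"); s,p,M,a=st()
for uv in [(262.5,140.5),(364,140.5),(240.5,142),(386.5,142),(313,116)]: print(uv,(M.T@(ray(K,R,t,uv,.098)*1000-p)).round(1))
for uv in [(249,196),(379,196),(277,225),(350,225)]: print(uv,(M.T@(ray(K,R,t,uv,p[2]/1000+.0308)*1000-p)).round(1))
E
```

```text
(262.5, 140.5) [ 65.3 -22.8  19.9]
(364, 140.5) [65.3 22.9 19.9]
(240.5, 142) [ 64.6 -32.7  19.9]
(386.5, 142) [64.6 33.1 19.9]
(313, 116) [75.9 -0.1 19.9]
(249, 196) [ 50.6 -22.  -30.9]
(379, 196) [ 50.5  22.6 -30.8]
(277, 225) [ 40.2 -12.7 -30.8]
(350, 225) [ 40.2  12.9 -30.8]
```

Call:
carry_out([
  [0.6,0,4,0,1],
  [0,0,3,0,1],
  [0,0,1.5,0,1],
  [0,0,1,0,1],
  [0,0,0.5,0,1],
  [0,0,0,0,1],
])

```text
t: 22.92
position: [0.5532, -0.0068, 0.1074]
tcp_rot: [0.0, 0.311, 0.951, -0.0]
contact_force: [-0.8, -0.2, -1.6]
finger_gap: 0.0436
```

Call:
carry_out([
  [0,0,0.5,0,1],
  [0,0,0,0,1],
])

```text
t: 23.18
position: [0.5533, -0.0068, 0.1072]
tcp_rot: [0.0, 0.311, 0.951, 0.0]
contact_force: [-1.3, 0.1, 3.3]
finger_gap: 0.0439
```

Call:
carry_out([
  [0,0,0,0,0.45],
  [0,0,0,0,0.35],
  [0,0,0,0,0.1],
  [0,0,0,0,0],
  [0,0,0,0,0],
  [0,0,-10,0,0],
  [0,0,-30,0,0],
  [0,0,-40,0,0],
  [0,0,-30,0,0],
  [0,0,0,0,0],
])

```text
t: 24.42
position: [0.5543, -0.0069, 0.2198]
tcp_rot: [0.002, 0.311, 0.951, 0.0]
contact_force: [0.4, 0.1, -0.5]
finger_gap: 0.0856
```

Call:
carry_out([
  [0,0,0,0,0],
  [0,0,0,0,0],
])

```text
t: 24.68
position: [0.5527, -0.0067, 0.2159]
tcp_rot: [-0.001, 0.311, 0.951, -0.0]
contact_force: [-0.4, -0.5, -0.7]
finger_gap: 0.0858
```

```bash
python3 - <<'E'
from h import *
im,K,R,t=cam("wrist"); save("w10",im); g=im.max(2)
m=(g<60);m[325:]=0
c,s,a,b=rect_of(m,K,R,t,.138,(312,217)); print("Spanel",c,s,a)
hx,hy=553.5-125*np.cos(np.radians(54)),-6.7-125*np.sin(np.radians(54)); print(hx,hy)
go(hx,hy,215,-126)
E
```

```text
Spanel [552.97564697  -6.48134232] [79.20372772 25.68514824] -36.197940826416016
480.02684346344085 -107.82712429686843
t 24.73 pos [552.8  -6.7 216. ] th 143.81 tilt [-0.002  0.    -1.   ] shift [  -1.  -124.6    1.1] gap 0.0856 F [ 0.1 -0.1 -0.8] q6 0.47
turn -90.19
```

View pics/w10.png

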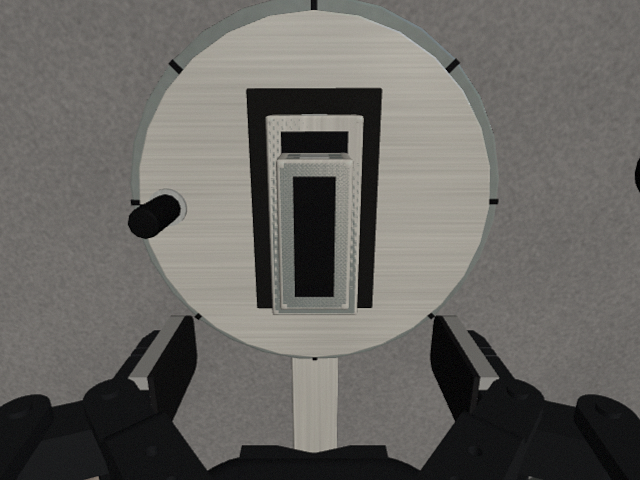

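The stack is neat: small panel centre at (553.0,-6.5), within 0.5 mm of the large case. Next I'll go to the handle at (480,-108).

Call:
carry_out([
  [0,-14,0,0,0],
  [-1,-30,0,0,0],
  [0,-40,0,0,0],
  [0,-28,0,0,0],
  [0,-12.5,0,0,0],
  [0,0,0,-10,0],
  [0,0,0,-10,0],
  [0,0,0,-10,0],
  [0,0,0,-10,0],
  [0,0,0,-10,0],
])

```text
t: 25.98
position: [0.4805, -0.1077, 0.2167]
tcp_rot: [-0.0, -0.123, 0.992, 0.0]
contact_force: [-0.2, 0.7, -0.4]
finger_gap: 0.0851
```

Call:
carry_out([
  [0,0,0,-10,0],
  [0,0,0,-10,0],
  [0,0,0,-10,0],
  [0,0,0,-10,0],
  [0,0,0,-0.2,0],
  [0,0,15,0,0],
  [0,0,20,0,0],
  [0,0,15,0,0],
  [0,0,0,0,0],
  [0,0,0,0,0],
])

```text
t: 27.22
position: [0.4807, -0.1079, 0.1672]
tcp_rot: [0.0, -0.454, 0.891, -0.0]
contact_force: [1.1, -1.3, 0.4]
finger_gap: 0.0855
```

```bash
python3 - <<'E'
from h import *
im,K,R,t=cam("wrist"); save("w11",im); s,p,M,a=st()
go(480,-107.8,55,-126)
for z in (.044,.099): print(proj(K,R,t,(.480,-.1078,z)))
im,K,R,t=cam("side"); save("s11",im[60:300,180:440],3)
E
```

```text
t 27.27 pos [ 480.8 -108.   167.4] th -126.02 tilt [ 0.001 -0.    -1.   ] shift [  0.4   0.9 112.4] gap 0.0855 F [-0.9 -0.   0.4] q6 -1.33
turn -0.02
[313.52706495 219.215053  ]
[313.59435642 242.6953744 ]
```

View pics/w11.png

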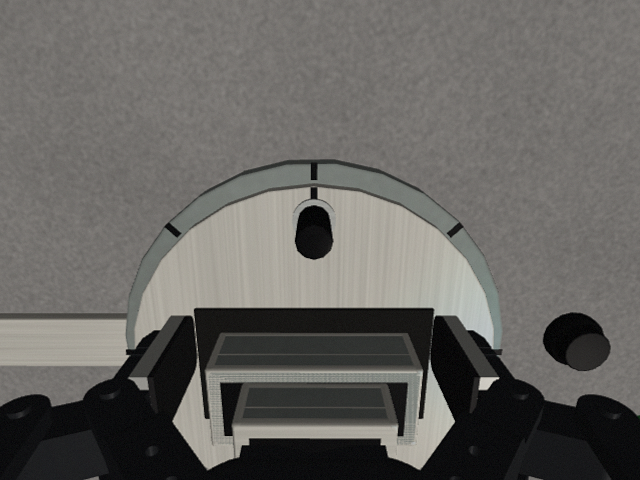

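View pics/s11.png

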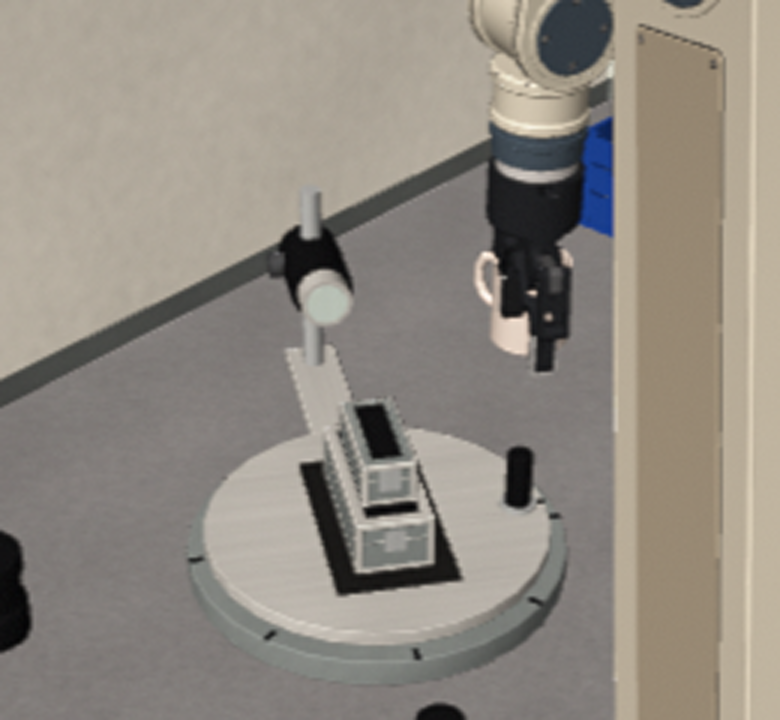

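The bar at column 314 (top at row 242) projects right between the fingers, so I'll descend and grip.

Call:
carry_out([
  [0.4,0.5,15,0,0],
  [0,0,25,0,0],
  [0,0,30,0,0],
  [0,0,25,0,0],
  [0,0,12,0,0],
  [0,0,4,0,0],
  [0,0,0,0,0.5],
  [0,0,0,0,0.65],
  [0,0,0,0,1],
  [0,0,0,0,1],
])

```text
t: 28.58
position: [0.4803, -0.1081, 0.0565]
tcp_rot: [0.0, -0.454, 0.891, -0.001]
contact_force: [0.1, -0.6, 4.8]
finger_gap: 0.0222
```

Call:
carry_out([
  [0,0,0,0,1],
  [0,0,0,0,1],
  [0,0,0,0,1],
  [0,0,0,0,1],
])

```text
t: 29.08
position: [0.4803, -0.1081, 0.0565]
tcp_rot: [0.0, -0.454, 0.891, -0.001]
contact_force: [-1.1, 0.2, 6.6]
finger_gap: 0.0223
```

```bash
python3 - <<'E'
from h import *
go(480,-107.8,55,-126)
im,K,R,t=cam("wrist"); save("w12",im)
E
```

```text
t 29.07 pos [ 480.3 -108.1   56.5] th -125.99 tilt [ 0.001 -0.001 -1.   ] shift [-0.1  0.4  1.5] gap 0.0223 F [-1.1  0.2  6.6] q6 -1.33
turn 0.01
```

View pics/w12.png

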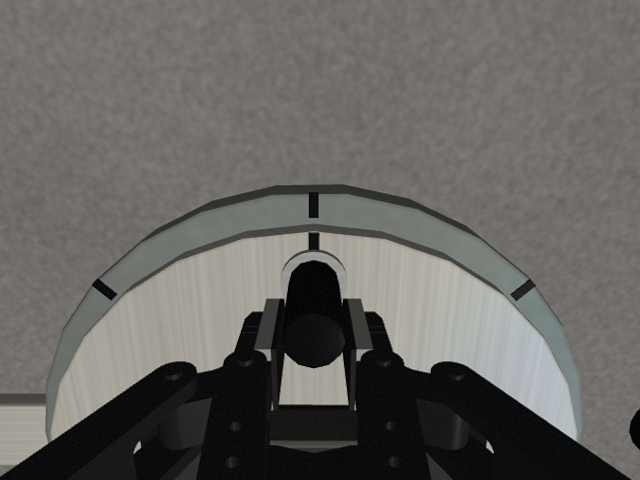

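The handle is between the pads. Now I'll follow the arc, easing in.

Call:
carry_out([
  [0,2.2,0,1,1],
  [-0.1,4.4,0,2,1],
  [-0.2,6.5,0,3,1],
  [-0.3,8.7,0,4,1],
  [-0.3,8.7,0,4,1],
  [-0.3,8.7,0,4,1],
  [-0.3,8.7,0,4,1],
  [-0.3,8.7,0,4,1],
  [-0.3,8.7,0,4,1],
  [-0.3,8.7,0,4,1],
])

```text
t: 30.38
position: [0.4362, -0.0493, 0.0565]
tcp_rot: [0.001, -0.172, 0.985, -0.0]
contact_force: [0.5, 2.2, 6.0]
finger_gap: 0.0222
```

```bash
python3 - <<'E'
from h import *
s,p,M,a=st()
th=np.radians(a); go(553.5+125*np.cos(th),-6.7+125*np.sin(th),56.5)
d=p[:2]-[553.5,-6.7]; print(np.hypot(*d),np.degrees(np.arctan2(d[1],d[0])))
E
```

```text
t 30.38 pos [436.2 -49.3  56.5] th -160.13 tilt [ 0.001  0.    -1.   ] shift [ 0.2  0.2 -0. ] gap 0.0222 F [0.5 2.2 6. ] q6 -0.65
124.82205575568229 -160.04069873700163
```

On the arc, with small forces. Continuing for the remaining 56°.

Call:
carry_out([
  [-0.3,8.7,0,4,1],
  [-0.3,8.7,0,4,1],
  [-0.3,8.7,0,4,1],
  [-0.3,8.7,0,4,1],
  [-0.3,8.7,0,4,1],
  [-0.3,8.7,0,4,1],
  [-0.3,8.7,0,4,1],
  [-0.3,8.7,0,4,1],
  [-0.3,8.7,0,4,1],
  [-0.3,8.7,0,4,1],
])

```text
t: 31.62
position: [0.4365, 0.0361, 0.0565]
tcp_rot: [0.001, 0.175, 0.985, 0.0]
contact_force: [1.6, 0.6, 4.4]
finger_gap: 0.0224
```

Call:
carry_out([
  [-0.3,8.7,0,4,1],
  [-0.3,8.7,0,4,1],
  [-0.2,6.5,0,3,1],
  [-0.1,4.4,0,2,1],
  [-0.1,4.4,0,2,1],
  [0,2.2,0,1,1],
  [0,0,0,0,1],
  [0,0,0,0,1],
])

```text
t: 32.62
position: [0.4527, 0.0666, 0.0565]
tcp_rot: [0.001, 0.309, 0.951, 0.0]
contact_force: [-0.1, 1.2, 6.5]
finger_gap: 0.0221
```

```bash
python3 - <<'E'
from h import *
s,p,M,a=st()
th=np.radians(144); go(553.5+125*np.cos(th),-6.7+125*np.sin(th),56.5,144)
d=p[:2]-[553.5,-6.7]; print(np.hypot(*d),np.degrees(np.arctan2(d[1],d[0])))
im,K,R,t=cam("side"); save("s13",im[60:300,180:440],3)
im,K,R,t=cam("wrist"); save("w13",im)
E
```

```text
t 32.62 pos [452.7  66.6  56.5] th 144.01 tilt [ 0.001  0.    -1.   ] shift [ 0.4 -0.1  0. ] gap 0.0221 F [-0.1  1.2  6.5] q6 0.59
turn 0.01
124.58327892833373 143.969180415415
```

View pics/s13.png

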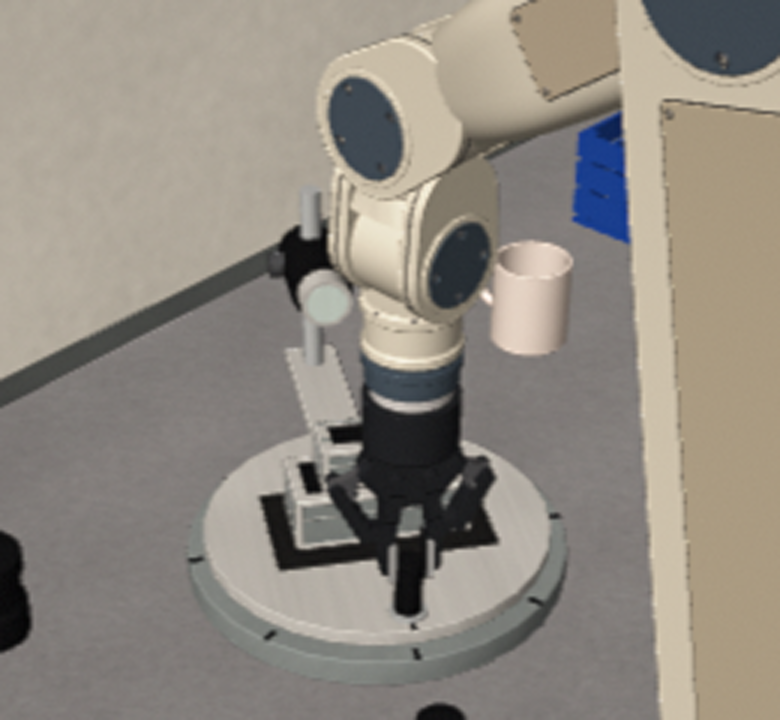

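View pics/w13.png

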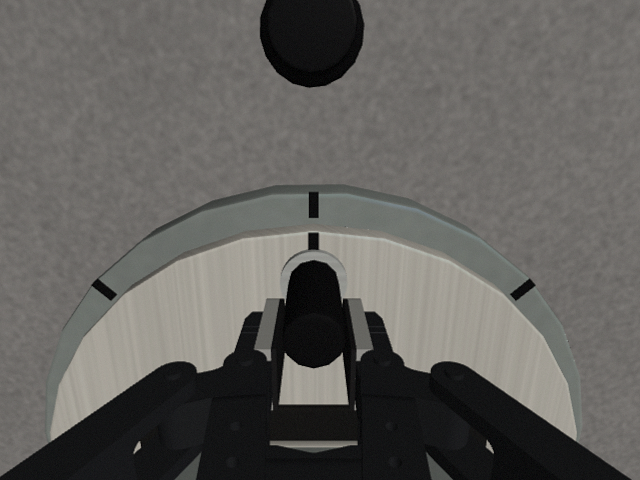

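The disc mark lines up with the rim mark at column 313, and the stack is intact. I'll let go, rise and back off.

Call:
carry_out([
  [0,0,0,0,0.6],
  [0,0,0,0,0.4],
  [0,0,0,0,0.2],
  [0,0,0,0,0],
  [0,0,0,0,0],
  [0,0,0,0,0],
  [0,0,-10,0,0],
  [0,0,-30,0,0],
  [0,0,-45,0,0],
  [0,0,-45,0,0],
])

```text
t: 33.98
position: [0.452, 0.0664, 0.188]
tcp_rot: [0.0, 0.309, 0.951, 0.0]
contact_force: [1.1, -1.0, -1.1]
finger_gap: 0.0852
```

Call:
carry_out([
  [0,0,-40,0,0],
  [0,0,-20,0,0],
  [0,20,0,0,0],
  [0,40,0,0,0],
  [0,30,0,0,0],
  [0,10,0,0,0],
  [0,0,0,0,0],
  [0,0,0,0,0],
])

```text
t: 34.98
position: [0.5105, 0.1469, 0.2458]
tcp_rot: [-0.0, 0.309, 0.951, -0.0]
contact_force: [0.5, 0.6, 0.0]
finger_gap: 0.085
```

```bash
python3 - <<'E'
from h import *
go(553.5,-6.7,240,54)
for n in ("side","top","wrist"):
    im,K,R,t=cam(n); save(n+"14",im)
E
```

```text
t 34.98 pos [510.5 146.9 245.8] th 144.0 tilt [-0. -0. -1.] shift [-125.1  -99.     5.8] gap 0.085 F [0.5 0.6 0. ] q6 0.75
turn 90.0
```

View pics/side14.png

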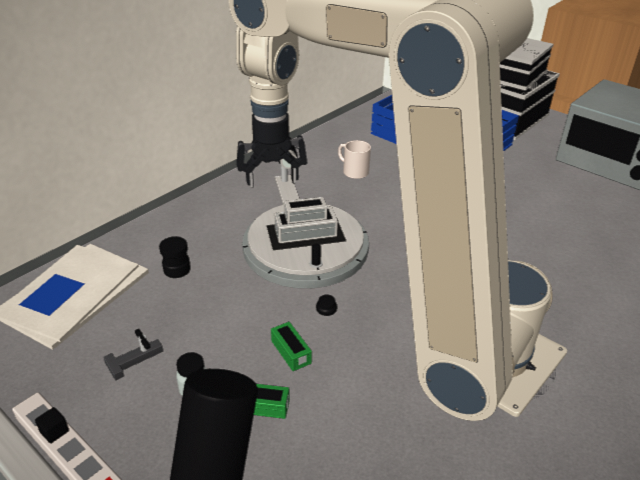

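View pics/top14.png

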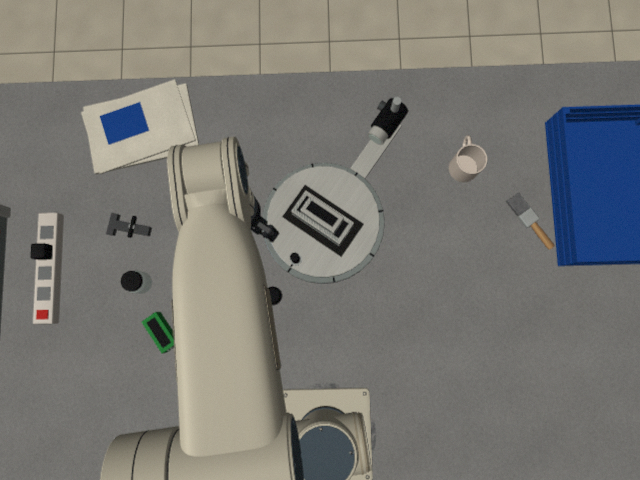

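View pics/wrist14.png

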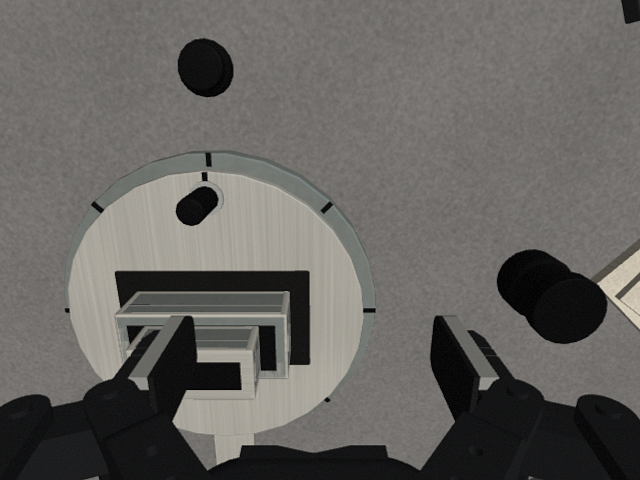

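The top view shows the stack on the mat at (323,219), the handle at (294,258), and the bystanders in place. Final measurement from the top view:

```bash
python3 - <<'E'
from h import *
im,K,R,t=cam("top"); g=im.max(2)
save("crop15",im[160:290,255:395],5)
cs,_=cv2.findContours((g<50).astype(np.uint8),cv2.RETR_CCOMP,cv2.CHAIN_APPROX_NONE)
for c in cs:
    m=c[:,0].mean(0)
    if np.hypot(*(m-[323,219]))<12 and cv2.contourArea(c)>80:
        for n,z in (("mat",.048),("L",.098),("S",.138)):
            P=np.array([ray(K,R,t,p,z)[:2]*1000 for p in c[:,0]],np.float32); (q,s,a)=cv2.minAreaRect(P); print(n,np.round(q,1),np.round(s,1),round(a,1),end=' | ')
        print(m)
E
```

```text
mat [572.6  -8.9] [82.2 24.6] 54.2 | L [562.8  -9.5] [79.2 23.6] 54.2 | S [554.9 -10. ] [76.7 22.9] 54.2 | [321.68253968 213.23809524]
mat [554.3 -11.1] [186.9 102.4] 54.1 | L [545.2 -11.6] [179.9  98.5] 54.1 | S [537.8 -12. ] [174.3  95.5] 54.1 | [322.51136364 219.97159091]
mat [561.3  -9.2] [165.5  81.3] 54.1 | L [551.9  -9.8] [159.4  78.3] 54.1 | S [544.4 -10.3] [154.4  75.8] 54.1 | [322.06802721 217.68027211]
```

View pics/crop15.png

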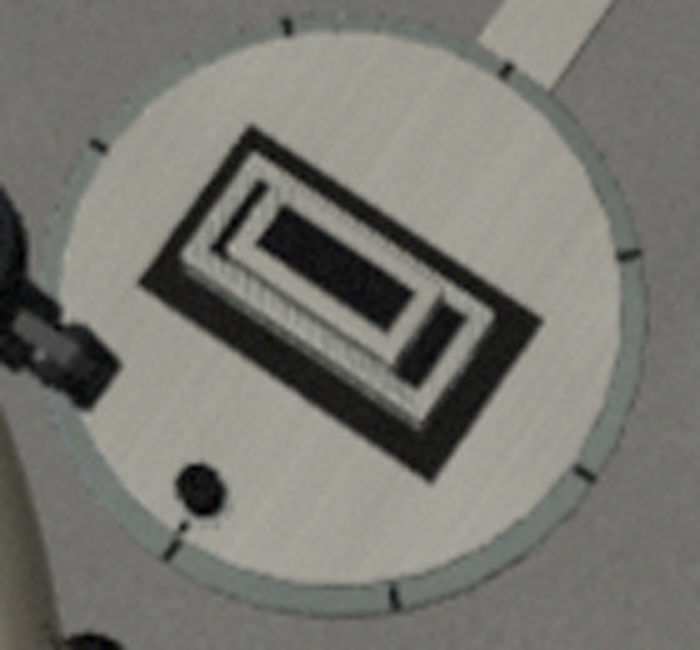

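The mat now reads 54.1° (it was -35.9°), which is a 90.0° turn. The small-case panel is 1.2 mm from the mat centre and at the same angle. Handing in.

```bash
python3 - <<'E'
from h import *
print(env.finish_job())
E
```

```text
the job is handed in; nothing more can be done
None
```

I laid the large grey case centred and lengthwise on the mat, then set the small grey case centred on top of it. I turned the table a quarter turn clockwise by its handle, let go and backed the gripper off. The job was handed in at about 35 s of the 70 s allowed; no verdict was reported.

**Last checks**
- **Turn:** the mat's angle went from -35.9° to 54.1°, a 90.0° turn. After I let go, the mark by the handle still lined up with a rim mark.
- **Stack:** after placing, the large case was within 0.2 mm and 0.1° of the mat. After the turn, the small case was about 1.2 mm from the mat's centre and 0.1° off its angle, with nothing overhanging.
- **Forces:** the readings I took stayed below about 10 N.
- **Other things on the table:** those visible at the end look unmoved, including the green look-alikes. This was by eye, not measured.

**Disagreement:** the top camera read about 4 mm low in y compared with the wrist and side views. I aimed with the wrist view, backed by the side view. The final check compares points within the same top image, so this offset mostly cancels.

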